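# Feed the sample jar through the rocker loader

### The arm

A 7-joint arm with a two-finger parallel gripper is mounted at the origin on the work surface. World frame = base frame: x ahead of the robot, y to its left, z up, the work surface at z = 0. Lengths are in m, angles in rad, forces in N, time in s.
With the tool pointing down it reaches from about 0.35 to 0.775 m from the base axis. Payload 3.1 kg.
Tool frame: the origin (TCP) lies midway between the tips of the shut fingers; the grasp point (between the pads) lies 19 mm behind it; z points along the fingers, y is the line along which they close (so a half turn about z gives the same grasp; the last joint's range is limited). The gripper opens to 85 mm and grips with 20 to 120 N. Pads are 22 mm wide; open, the fingers measure 114 mm over their backs; the gripper's body (76 mm by 85 mm) begins 54 mm behind the grasp point. The pads swing forward as they close: fully open they stand 13 mm farther back than shut.
Start: joints at [-1.361, 0.311, 0.014, 1.512, -0.004, 1.319, -0.027], TCP at [0.137, 0.533, 0.231] pointing down, gripper open.
Joint ranges: [-2.7, 2.7], [-0.3, 1.91], [-1.27, 1.3], [0.12, 2.57], [-1.44, 4.58], [0.2, 2.03], [-3.05, 3.05]. Speed limits (rad/s): [2.79, 2.79, 3.14, 3.14, 3.14, 3.14, 3.14].

### API

Orientations are given as [roll, pitch, yaw] about the fixed x, y, z axes, in that order (R = Rz(yaw) Ry(pitch) Rx(roll)).
In Python, from rig import * gives the robot as it stands.
- The arm moves only by the tool jog_arm, never from a script. Its argument "steps" is a list of rows, each a list of 7 numbers: the shift along the tool's x, y, z each as a share of 80 cm, from -1 to 1, then the turn, a rotation vector about the tool's x, y, z each as a share of 90 degrees, from -1 to 1, then the opening, from 0 (shut) to 1 (fully open). A call has 1 to 8 rows; each row is the pose to reach, as a shift and turn from the pose commanded when the call began, along the tool's axes at that moment; what a row does not reach only later rows make up. A row lasts 1/8 s, in which the tool goes at most 62.5 mm and 10.7 degrees, less where a joint would pass 70% of its speed; a pose out of reach is approached as far as the arm can. A call with a number of a shift or a turn outside -1 to 1 is refused whole. A call with a gripper value outside its range is refused whole. The fingers move at their own pace and stop on an object; "force" is the grip in N (left out, the last holds). Time passes only in rows, so rows that repeat a pose let the fingers close. It gives the time, the measured TCP pose, the force, the opening and the grip force at its end, in the units of the state.
- read_state(): the state, without advancing time (a new reading comes with each control period).
- grab_frame(name): name is "side" or "top"; returns a dict with "img" (480x640x3 uint8, red, green, blue), "fx", "fy", "cx", "cy" (pixels), "rvec" (rotation vector, rad) and "tvec" (3), from world to camera coordinates, as OpenCV has them. Camera axes: x right, y down, z forward; pixel columns grow to the right and rows downward; lengths in m; the calibration is good to about 2 mm. A picture is of the moment at which its call begins. There is no depth.
- finish_job(): hands the job in; it is judged then, once.
Trained networks look in a picture, given as the dict that the camera call returned (one of the last four; its "shot" number tells which), for a name from the list of things; names that differ only in an ending like _2 or _b are one class to them, and where a whole thing is asked for, a point or a joint stands for the part that bears it (a point fixed in the world has none). Each returns a list of dicts, best first, with "confidence" (0 to 1); they miss things now and then, are a little off and sometimes report something else, mostly with a low value. They report only what shows in the picture. A call takes as long as a camera call. They do not tell look-alikes from the thing itself.
- recognise(picture, label): "centre" ([column, row] as shares, 0 to 1, of the picture: columns of its width, rows of its height, amid what is visible of it).
- place_of(picture, label): "centre" ([column, row] as shares, 0 to 1, of the picture: columns of its width, rows of its height: a listed point, or the origin of a listed thing).
The state is a dict: "time_s": time; "joint_positions": joint angles; "qd": joint speeds; "tau": joint torques, N m; "position": TCP position; "tool_rot": TCP orientation; "force": force on the tool from outside, world axes, zero at the start; "moment": the same for the moment, N m; "grip_width": opening from 0.0 (shut) to 1.0 (fully open); "gripper_force": force on a finger pad.
Only numpy, scipy, OpenCV 4.12 (cv2) and the standard library are available. Lean on these libraries where they do the work, as an engineer would, in place of code of your own. Each camera call takes 0.05 s, during which the arm holds its last target. There are 200 camera calls.

### The job

Of the three screw-lid sample containers standing on the lab bench, take the wide squat jar and set it upright, without dropping it, on the outlet half of the loader's level rocker tray, in line with the slide. Let go and get clear, so that the jar's own weight tips the tray and the jar slides down to stand, lid up, against the stop at the end of the slide while the empty tray swings back level.

Things in the scene. Friction and masses are not known exactly. Their poses are not given: they have to be found in the camera images.
- jar: Wide squat screw-lid sample jar: upright cylinder 52 mm across, 50 mm tall, white with grey lid (top 14 mm), about 0.13 kg, standing on the bench. Origin: centre of its underside; z up out of the lid. Can be gripped across its sides from above. The two other containers look alike but are narrower: 30 mm across and 85 mm tall, 34 mm across and 36 mm tall.
- rocker (a joint): Tip angle of the rocker tray. 0 = level, held by the steel counterweight on its tail; 0.45 rad = outlet down, in line with the slide. Swings freely: about 50 g on the spot tips it; empty it falls back level. Tray: aluminium channel 80 mm wide inside, side walls 8 mm high, smooth slippery floor, from 50 mm behind the pivot to the open outlet 100 mm ahead; 11 mm high counterweight 22 to 50 mm behind.
- tray_spot (a point): Where to set the jar: point on the tray floor, mid-width, 50 mm from the pivot toward the outlet, 105 mm above the bench when level. x points along the tray to the outlet and slide, y across the tray (parallel to the pivot), z up out of it. Moves with the tray. The two pivot posts beside the tray end 107 mm above the bench. The loader's place and yaw vary.
- slide_end (a point): Where the jar must arrive: point on the floor of the fixed slide under the jar's centre when it touches the stop, 26 mm before the stop wall, about 150 mm horizontally from the pivot. Slide: slippery channel 92 mm wide inside, 95 mm long, falling 0.45 rad away from the tray, side walls 10 mm, stop wall 38 mm high. x points down the slide, z out of its floor.
There are look-alikes about, which are no part of the job. Leave any purple look-alike of the jar alone.

How it is judged:
By the outcome, as a careful person would: the job done as asked, in the order asked, and still so for the second after the job is handed in, with the robot touching nothing.
It also fails if it takes over 35 s, if anything falls off the work surface, if the arm or the gripper's body presses on something with over 40 N, if the wrist force passes 120 N, or if a joint passes its speed limit or range.

## Working session

There is one attempt and no reset: what is moved stays moved. The work goes in short steps, Python scripts to look and compute and a tool call to move; the robot and the scene stay as the last step left them, time stands still between calls to the robot, and variables do not carry over. Pictures are saved under pics/ and viewed, at most 10 in all, crops included, and the job is handed in when it is done.

Besides the shell and the picture viewer there is one more tool, called after "Emit:" as a command line: name --pt "numbers of a row" for each row, then --argument value for the rest. jog_arm: Moves the arm, as the interface text tells. Its arguments: {"type":"object","properties":{"steps":{"type":"array","items":{"type":"array","items":{"type":"number","minimum":-1,"maximum":1}}},"force":{"type":"number"}},"required":["steps"]}

```bash
mkdir -p pics
cat > h.py <<'E'
from rig import *
import numpy as np, cv2
from scipy.spatial.transform import Rotation as R
def ray(p,uv):
    Rm=cv2.Rodrigues(np.array(p["rvec"],float))[0]; t=np.array(p["tvec"],float)
    d=Rm.T@np.array([(uv[0]-p["cx"])/p["fx"],(uv[1]-p["cy"])/p["fy"],1]); return -Rm.T@t,d
def onz(p,uv,z):
    c,d=ray(p,uv); return c+d*(z-c[2])/d[2]
def proj(p,X):
    return cv2.projectPoints(np.array(X,float).reshape(-1,3),np.array(p["rvec"],float),np.array(p["tvec"],float),np.array([[p["fx"],0,p["cx"]],[0,p["fy"],p["cy"]],[0,0,1]]),None)[0].reshape(-1,2)
def px(c): return np.array(c)*[640,480]
E
python3 - <<'E'
from h import *
np.set_printoptions(precision=4,suppress=True)
s=read_state(); print(s["time_s"],s["position"],s["tool_rot"],s["grip_width"])
Z=dict(jar=0,tray_spot=.105,slide_end=.06)
for n in("top","side"):
    p=grab_frame(n); cv2.imwrite(f"pics/{n}0.png",p["img"][:,:,::-1])
    print(n,ray(p,[320,240]))
    for l in("jar","tray_spot","slide_end"):
        for r in place_of(p,l)[:5]: print(l,round(r["confidence"],2),px(r["centre"]),onz(p,px(r["centre"]),Z[l]))
E
```

```text
0.0 [0.1368 0.5319 0.2302] [-3.1392  0.0001  2.8899] 1.0057450099020444
top (array([ 0.4269, -0.0679,  0.751 ]), array([ 0.1185, -0.0072, -0.993 ]))
jar 0.97 [315.52 285.12] [ 0.4401 -0.0649  0.    ]
jar 0.87 [369.28  262.608] [ 0.477  -0.1564  0.    ]
jar 0.69 [339.712 210.384] [ 0.5674 -0.1079  0.    ]
tray_spot 0.77 [144.896 230.4  ] [0.5212 0.1853 0.105 ]
slide_end 0.94 [148.416 293.088] [0.4296 0.1939 0.06  ]
side (array([ 0.4638, -0.8042,  0.6561]), array([ 0.0864,  0.7858, -0.6124]))
jar 0.8 [282.688 316.896] [ 0.4736 -0.1545  0.    ]
jar 0.79 [258.304 280.32 ] [ 0.4376 -0.0614  0.    ]
jar 0.63 [337.408 290.016] [ 0.5695 -0.103   0.    ]
tray_spot 0.89 [295.424 154.608] [0.5258 0.1799 0.105 ]
slide_end 0.97 [246.4   190.176] [0.4256 0.1347 0.06  ]
```

View pics/top0.png

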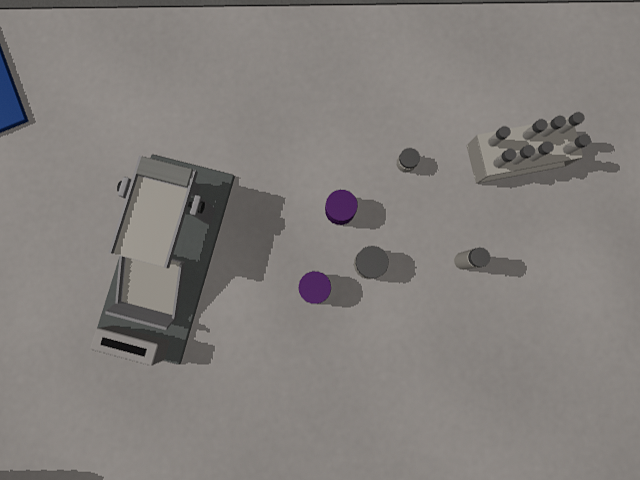

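View pics/side0.png

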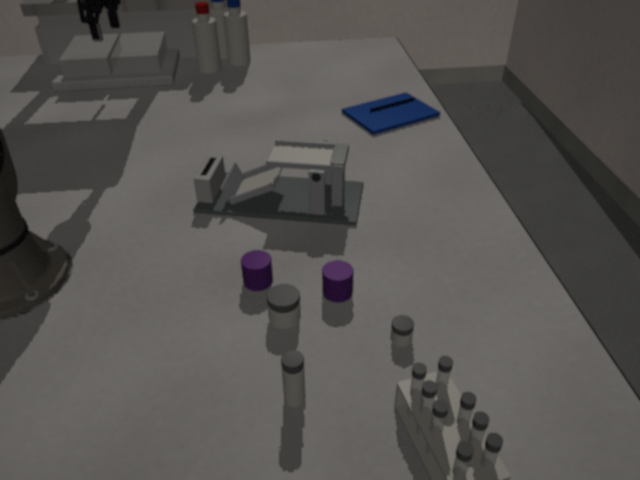

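Pictures: in top view, purple look-alikes are at (342,206) and (315,287). White/grey candidates are the wide jar at (372,262), short narrow at (409,159), and tall narrow at (475,258), plus rack vials at (480-585,120-160). The loader is at left, tray (155,220), slide (150,290). I choose (372,262), about (0.475,-0.155). Next I check it close up and triangulate the loader.

Run:
```python
from h import *
np.set_printoptions(precision=4,suppress=True)
P={n:grab_frame(n) for n in("top","side")}
def tri(a,b):
    (c1,d1),(c2,d2)=ray(P["top"],a),ray(P["side"],b)
    s=np.linalg.lstsq(np.c_[d1,-d2],c2-c1,rcond=None)[0]; x,y=c1+s[0]*d1,c2+s[1]*d2
    return (x+y)/2,np.linalg.norm(x-y)
for l in("tray_spot","slide_end"):
    r=[place_of(P[n],l) for n in("top","side")]
    print(l,[px(q[0]["centre"]) for q in r],tri(*[px(q[0]["centre"]) for q in r]))
# tray edges in top picture
print("lid top centre",onz(P["top"],[372,262],.05))
a=P["top"]["img"][150:350,80:250]; b=P["side"]["img"][125:225,185:375]; j=P["side"]["img"][240:420,230:410]
f=lambda i,w,h:cv2.resize(i,(w,h),interpolation=cv2.INTER_CUBIC)
can=np.zeros((600,800,3),np.uint8); can[:, :400]=0
can[:470,:400]=f(a,400,470); can[:210,400:]=f(b,400,210); can[210:600,400:790]=f(j,390,390)
cv2.imwrite("pics/crop.png",can[:,:,::-1])
```

```text
tray_spot [array([147.776, 231.6  ]), array([295.296, 154.512])] (array([0.5227, 0.1817, 0.1037]), np.float64(0.006133968077801982))
slide_end [array([147.2  , 292.704]), array([249.6  , 188.976])] (array([0.4298, 0.2141, 0.012 ]), np.float64(0.0011630896238606807))
lid top centre [ 0.4746 -0.1548  0.05  ]
```

View pics/crop.png

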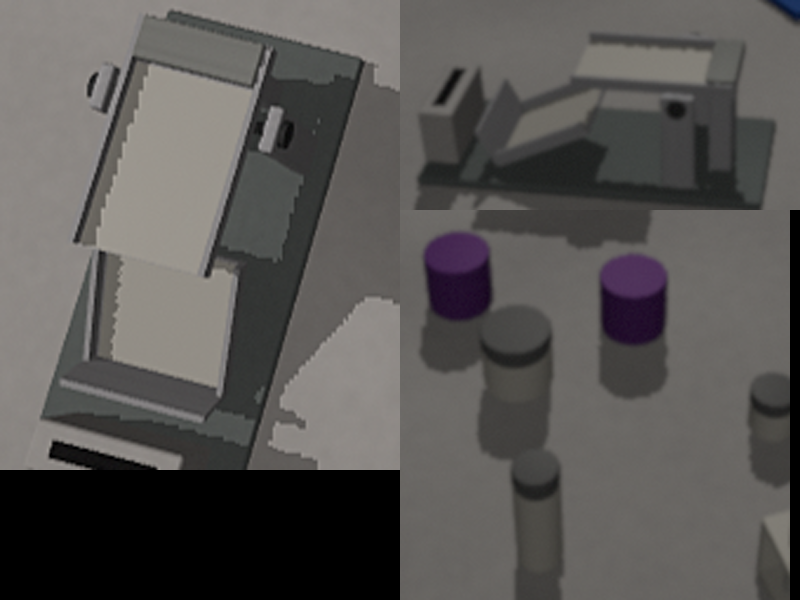

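The crop confirms that the grey-lidded, white, wide squat jar is the target, at (516,355) in the crop. The tray walls are clear in the left panel, so I take yaw from these edges.

Run:
```python
from h import *
np.set_printoptions(precision=4,suppress=True)
p=grab_frame("top")
w=lambda u,v,z:onz(p,[80+u/2.353,150+v/2.353],z)
for n,a,b,z in(("L",(135,57),(76,242),.113),("R",(271,50),(208,275),.113),("base",(362,62),(250,465),.008),("slideL",(96,252),(90,358),.0),):
    A,B=w(*a,z),w(*b,z); d=(B-A)[:2]; print(n,A,B,np.degrees(np.arctan2(d[1],d[0])))
L,Rr=w(76,242,.113),w(208,275,.113); print("outlet mid",(L+Rr)/2, "width",np.linalg.norm(L-Rr))
for yaw in (np.radians(y) for y in(158,161,164,167,170)):
    print(np.degrees(yaw),((L+Rr)/2)[:2]-.05*np.array([np.cos(yaw),np.sin(yaw)]))
```

```text
L [0.6041 0.1964 0.113 ] [0.4878 0.2282 0.113 ] 164.6897763106473
R [0.6076 0.1109 0.113 ] [0.4666 0.1463 0.113 ] 165.8940722395125
base [0.6275 0.0735 0.008 ] [0.3403 0.1483 0.008 ] 165.40764927756186
slideL [0.4911 0.2659 0.    ] [0.4153 0.2669 0.    ] 179.23075301921824
outlet mid [0.4772 0.1873 0.113 ] width 0.08461214238052701
158.0 [0.5235 0.1685]
161.0 [0.5244 0.171 ]
164.0 [0.5252 0.1735]
167.0 [0.5259 0.176 ]
170.0 [0.5264 0.1786]
```

Emit:
jog_arm --pt "-0.327 -0.151 0 0 0 0 1" --pt "-0.327 -0.151 0 0 0 0 1" --pt "-0.327 -0.151 0 0 0 0 1" --pt "-0.327 -0.151 0 0 0 0 1" --pt "-0.623 -0.727 0 0 0 0 1" --pt "-0.623 -0.727 0 0 0 0 1" --pt "-0.623 -0.727 0 0 0 0 1" --pt "-0.623 -0.727 0 0 0 0 1"

```text
time_s: 1.75
position: [0.3969, 0.1315, 0.2317]
tool_rot: [3.14, 0.001, 2.89]
force: [1.5, 0.2, 0.4]
grip_width: 1.006
gripper_force: 0.0
```

Emit:
jog_arm --pt "-0.184 -0.322 0 0 0 0 1" --pt "-0.184 -0.322 0 0 0 0 1" --pt "-0.184 -0.322 0 0 0 0 1" --pt "-0.184 -0.322 0 0 0 0 1" --pt "-0.184 -0.322 0 0 0 0 1" --pt "-0.184 -0.322 0 0 0 0 1" --pt "-0.184 -0.322 0.12 0 0 0 1" --pt "-0.184 -0.322 0.12 0 0 0 1"

```text
time_s: 2.75
position: [0.4735, -0.1503, 0.1329]
tool_rot: [3.14, -0.004, 2.892]
force: [0.0, 0.1, -0.7]
grip_width: 1.003
gripper_force: 0.0
```

Run:
```python
from h import *
np.set_printoptions(precision=4,suppress=True)
s=read_state(); print(s["time_s"],s["position"],s["tool_rot"])
p=grab_frame("side"); q=grab_frame("top")
for r in place_of(p,"jar"): print(r["confidence"],px(r["centre"]),onz(p,px(r["centre"]),0))
f=lambda i,w,h:cv2.resize(i,(w,h),interpolation=cv2.INTER_CUBIC)
cv2.imwrite("pics/g.png",np.hstack([f(p["img"][190:370,200:380],400,400),f(q["img"][170:350,280:460],400,400)])[:,:,::-1])
```

```text
2.75 [ 0.4735 -0.1503  0.1329] [ 3.14   -0.0035  2.8918]
0.69 [257.472 280.896] [ 0.4362 -0.0627  0.    ]
0.62 [340.096 290.88 ] [ 0.5737 -0.1057  0.    ]
```

View pics/g.png

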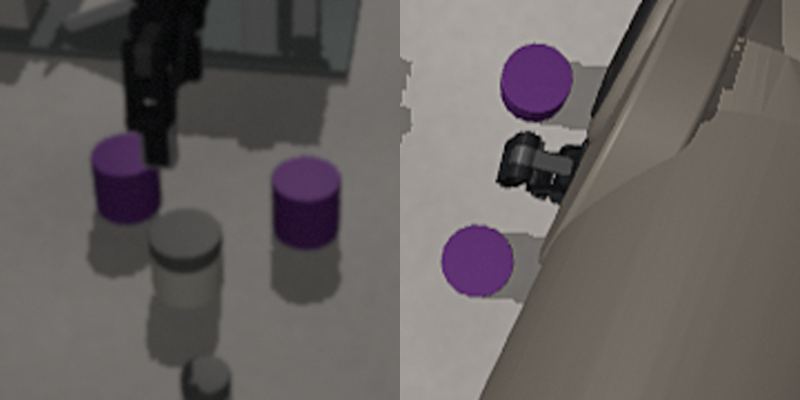

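The view shows the fingers above the jar (crop (186,260)) and both purple jars clear of the descent path.

Emit:
jog_arm --pt "-0.003 -0.005 0.06 0 0 0 1" --pt "-0.003 -0.005 0.1 0 0 0 1" --pt "-0.003 -0.005 0.153 0 0 0 1" --pt "-0.003 -0.005 0.153 0 0 0 1" --pt "-0.003 -0.005 0.153 0 0 0 1"

```text
time_s: 3.52
position: [0.4784, -0.1576, 0.0153]
tool_rot: [3.141, 0.004, 2.891]
force: [0.6, 0.5, 0.1]
grip_width: 1.002
gripper_force: 0.0
```

Emit:
jog_arm --pt "0 0 0 0 0 0 0.3" --pt "0 0 0 0 0 0 0.3" --pt "0 0 0 0 0 0 0.3" --pt "0 0 0 0 0 0 0.3" --pt "0 0 0 0 0 0 0.3" --pt "0 0 0 0 0 0 0.3" --force 30

```text
time_s: 4.28
position: [0.4776, -0.1571, 0.0146]
tool_rot: [3.141, 0.003, 2.89]
force: [-1.3, 1.6, 7.1]
grip_width: 0.599
gripper_force: 30.4
```

Emit:
jog_arm --pt "0 0 -0.04 0 0 0 0.3" --pt "0 0 -0.1 0 0 0 0.3" --pt "0 0 -0.16 0 0 0 0.3" --pt "0 0 -0.22 0 0 0 0.3" --pt "0 0 -0.22 0 0 0 0.3" --pt "0.01 0.06 -0.22 0 0 0 0.3" --pt "0.02 0.12 -0.22 0 0 0 0.3" --pt "0.03 0.18 -0.22 0 0 0 0.3"

```text
time_s: 5.28
position: [0.4874, -0.0103, 0.1875]
tool_rot: [-3.141, -0.003, 2.889]
force: [-0.1, -0.3, -1.5]
grip_width: 0.604
gripper_force: 32.4
```

Run:
```python
from h import *
np.set_printoptions(precision=4,suppress=True)
s=read_state(); print(s["time_s"],s["position"],s["tool_rot"],s["grip_width"],s["force"])
```

```text
5.275 [ 0.4874 -0.0103  0.1875] [-3.1411 -0.0026  2.8892] 0.6039662758630655 [-0.1298 -0.3327 -1.5283]
```

Emit:
jog_arm --pt "0.006 0.06 0 0 0 0 0.3" --pt "0.012 0.12 0 0 0 0 0.3" --pt "0.017 0.18 0 0 0 0 0.3" --pt "0.017 0.22 0 0 0 0 0.3" --pt "0.017 0.24 0 0 0 0 0.3" --pt "0.017 0.24 0 0 0 0 0.3" --pt "0.017 0.24 0.03 0 0 0 0.3" --pt "0.017 0.24 0.03 0 0 0 0.3"

```text
time_s: 6.28
position: [0.5216, 0.1745, 0.1631]
tool_rot: [-3.138, -0.004, 2.886]
force: [0.7, -0.1, -1.8]
grip_width: 0.598
gripper_force: 32.4
```

Run:
```python
from h import *
np.set_printoptions(precision=4,suppress=True)
s=read_state(); print(s["time_s"],s["position"],s["tool_rot"],s["grip_width"],s["force"])
p=grab_frame("side"); q=grab_frame("top")
X=np.array(s["position"])
for n,g in(("s",p),("t",q)):
  for l in("jar","tray_spot","slide_end"):
    for r in place_of(g,l)[:3]: print(n,l,round(r["confidence"],2),px(r["centre"]),onz(g,px(r["centre"]),X[2]-.0146 if l=="jar" else .105 if l=="tray_spot" else .035))
print("tcp side",proj(p,[X-[0,0,.0146],X-[0,0,.0146]+[-.0025,.002,0]]))
f=lambda i,w,h:cv2.resize(i,(w,h),interpolation=cv2.INTER_CUBIC)
cv2.imwrite("pics/p.png",np.hstack([f(p["img"][80:230,190:390],533,400),f(q["img"][100:370,70:250],267,400)])[:,:,::-1])
```

```text
6.275 [0.5216 0.1745 0.1631] [-3.1375 -0.004   2.8863] 0.5983883371566744 [ 0.7073 -0.1193 -1.7843]
s jar 0.97 [291.712 136.512] [0.5197 0.1724 0.1485]
s jar 0.77 [338.688 291.504] [ 0.5468 -0.2648  0.1485]
s jar 0.57 [257.024 280.512] [ 0.4419 -0.2297  0.1485]
s tray_spot 0.69 [295.616 154.992] [0.5261 0.1784 0.105 ]
s slide_end 0.76 [246.912 185.808] [0.4253 0.1904 0.035 ]
t jar 0.81 [142.976 225.984] [0.521  0.1711 0.1485]
t jar 0.57 [313.024 285.312] [ 0.4373 -0.0621  0.1485]
t tray_spot 0.85 [146.88  231.216] [0.52   0.1823 0.105 ]
t slide_end 0.55 [149.504 292.992] [0.4298 0.2016 0.035 ]
tcp side [[292.6024 135.9431]
 [291.2089 135.5382]]
```

View pics/p.png

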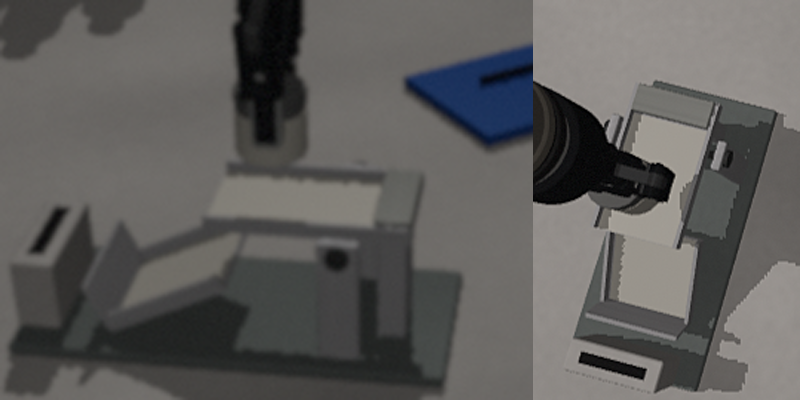

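The jar is held upright over the tray, side crop (270,115), clear of the walls. Now I correct by a few mm and lower.

Emit:
jog_arm --pt "-0.003 0.0085 0 0 0 0 0.3" --pt "-0.003 0.0085 0.02 0 0 0 0.3" --pt "-0.003 0.0085 0.035 0 0 0 0.3" --pt "-0.003 0.0085 0.046 0 0 0 0.3" --pt "-0.003 0.0085 0.046 0 0 0 0.3" --pt "-0.003 0.0085 0.046 0 0 0 0.3"

```text
time_s: 7.42
position: [0.5277, 0.1835, 0.1283]
tool_rot: [3.141, 0.001, 2.89]
force: [0.1, -0.2, -0.4]
grip_width: 0.6
gripper_force: 32.4
```

Run:
```python
from h import *
np.set_printoptions(precision=4,suppress=True)
s=read_state(); print(s["time_s"],s["position"],s["tool_rot"],s["grip_width"],s["force"])
p=grab_frame("side"); q=grab_frame("top")
X=np.array(s["position"])
for n,g in(("s",p),("t",q)):
  for l in("jar","tray_spot"):
    for r in place_of(g,l)[:1]: print(n,l,round(r["confidence"],2),px(r["centre"]),onz(g,px(r["centre"]),X[2]-.0146 if l=="jar" else .105))
f=lambda i,w,h:cv2.resize(i,(w,h),interpolation=cv2.INTER_CUBIC)
cv2.imwrite("pics/p2.png",np.hstack([f(p["img"][100:220,230:370],467,400),f(q["img"][140:330,80:238],333,400)])[:,:,::-1])
```

```text
7.425 [0.5277 0.1835 0.1283] [3.1413 0.0006 2.8897] 0.6004139852309923 [ 0.0942 -0.1907 -0.3711]
s jar 0.82 [336.512 289.824] [ 0.55   -0.224   0.1137]
s tray_spot 0.66 [296.704 156.576] [0.5276 0.1719 0.105 ]
t jar 0.95 [313.728 285.888] [ 0.437  -0.0628  0.1137]
t tray_spot 0.76 [146.816 229.104] [0.5231 0.1825 0.105 ]
```

View pics/p2.png

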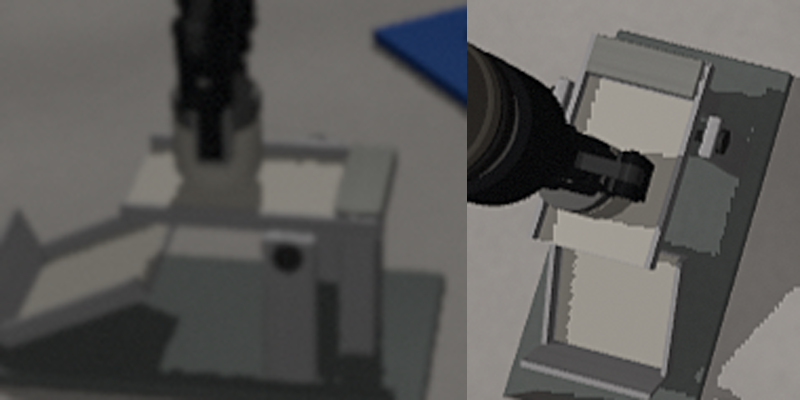

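Emit:
jog_arm --pt "0 -0.004 0 0 0 0 0.3" --pt "0 -0.004 0.004 0 0 0 0.3" --pt "0 -0.004 0.008 0 0 0 0.3" --pt "0 -0.004 0.008 0 0 0 0.3" --pt "0 -0.004 0.008 0 0 0 0.3"

```text
time_s: 8.35
position: [0.5266, 0.1805, 0.1217]
tool_rot: [-3.142, 0.0, 2.89]
force: [0.6, 0.3, -1.0]
grip_width: 0.599
gripper_force: 32.4
```

Emit:
jog_arm --pt "0 0 0.001 0 0 0 0.3" --pt "0 0 0.001 0 0 0 0.3"

```text
time_s: 8.6
position: [0.5266, 0.1805, 0.1209]
tool_rot: [3.142, -0.0, 2.89]
force: [-0.3, 1.0, -1.8]
grip_width: 0.603
gripper_force: 32.4
```

Emit:
jog_arm --pt "0 0 0.001 0 0 0 0.3" --pt "0 0 0.001 0 0 0 0.3" --pt "0 0 0.001 0 0 0 0.3"

```text
time_s: 8.98
position: [0.5266, 0.1805, 0.1201]
tool_rot: [3.142, 0.0, 2.89]
force: [-1.2, -0.4, -2.0]
grip_width: 0.598
gripper_force: 32.4
```

Run:
```python
from h import *
np.set_printoptions(precision=4,suppress=True)
s=read_state(); print(s["time_s"],s["position"],s["grip_width"],s["force"])
p=grab_frame("side"); q=grab_frame("top")
f=lambda i,w,h:cv2.resize(i,(w,h),interpolation=cv2.INTER_CUBIC)
cv2.imwrite("pics/p3.png",np.hstack([f(p["img"][100:220,230:370],467,400),f(q["img"][140:330,80:238],333,400)])[:,:,::-1])
```

```text
8.975 [0.5266 0.1805 0.1201] 0.59816998583528 [-1.1972 -0.3602 -2.0235]
```

View pics/p3.png

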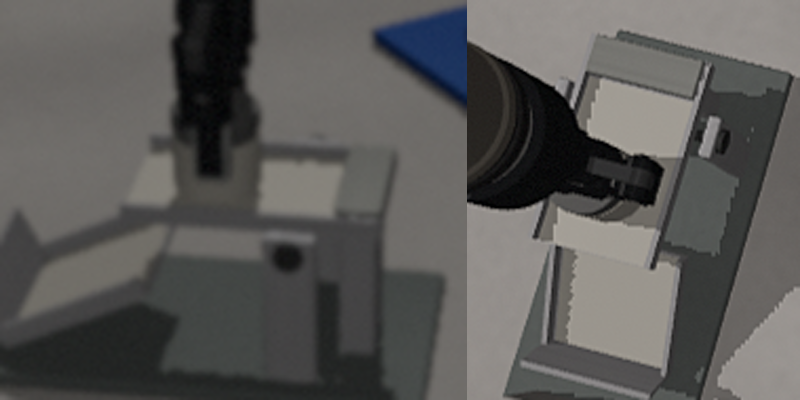

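The tray is still level, with the jar upright inside the walls (side crop (215,170)) and on or within 1 mm of the floor. Releasing, then going straight up.

Emit:
jog_arm --pt "0 0 0 0 0 0 1" --pt "0 0 0 0 0 0 1" --pt "0 0 0 0 0 0 1" --pt "0 0 -0.05 0 0 0 1" --pt "0 0 -0.12 0 0 0 1" --pt "0 0 -0.15 0 0 0 1" --pt "0 -0.08 -0.15 0 0 0 1" --pt "0 -0.15 -0.15 0 0 0 1"

```text
time_s: 10.07
position: [0.4967, 0.0627, 0.2407]
tool_rot: [-3.142, 0.002, 2.891]
force: [1.0, -0.7, 0.6]
grip_width: 0.999
gripper_force: 0.0
```

Emit:
jog_arm --pt "0 -0.1 0 0 0 0 1" --pt "0 -0.1 0 0 0 0 1" --pt "0 -0.1 0 0 0 0 1" --pt "0 -0.1 0 0 0 0 1"

```text
time_s: 10.58
position: [0.4774, -0.0107, 0.24]
tool_rot: [3.14, -0.0, 2.893]
force: [0.5, 0.8, 0.3]
grip_width: 1.001
gripper_force: 0.0
```

Run:
```python
from h import *
s=read_state(); print(s["time_s"],s["position"],s["grip_width"],s["force"])
p=grab_frame("side"); q=grab_frame("top")
f=lambda i,w,h:cv2.resize(i,(w,h),interpolation=cv2.INTER_CUBIC)
cv2.imwrite("pics/p4.png",np.hstack([f(p["img"][100:235,185:375],467,332),f(q["img"][140:370,60:291],333,332)])[:,:,::-1])
```

```text
10.575 [ 0.47735074 -0.01072542  0.23996904] 1.0006906249623049 [0.53921814 0.75085445 0.29679657]
```

View pics/p4.png

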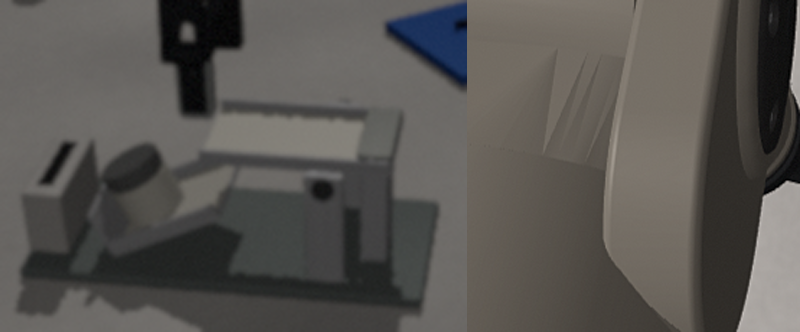

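The side view shows the jar lid-up against the stop (crop (143,185)), the tray empty and level (285,130), and the gripper clear.

```bash
python3 -c "
from rig import *
print(finish_job())"
```

```text
the job is handed in; nothing more can be done
None
```

The wide squat jar slid down and stands lid up against the stop; the empty tray is level again, the gripper is clear, and the job was handed in at about 10.7 s.

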